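# Balance a flanged tube across the stand's edge

## Task

Find the balance point of the flanged steel tube so that a lifting lug can be welded there: lift it out of its rack and lay it gently across the upright edge of the balancing stand, first with the middle of the tube over the edge, then work it along the edge lengthwise until it balances. Let go and leave it lying level and still on the edge alone, squarely across it and clear of both catch stops. Never press or drop it hard on the stand (stay below 40 N), and do not disturb the other things on the bench.

Things in the scene. Friction and masses are not known exactly. Their poses are not given: they have to be found in the camera images.
- bar: The workpiece: plain steel rectangular tube 360 mm long, 25 wide, 30 tall, flange plate on one end, 0.5 to 0.85 kg in all. Hidden slug: its centre of mass lies 10 to 70 mm from the tube's middle towards the flange, 15 mm above the underside. Origin: middle of the tube's underside; x along it towards the flange, y across, z up. It starts lying upright in the rack's saddles.
- flange: Square steel flange plate 60 x 60 x 6 mm welded square on the tube's end, part of the tube; it stands 15 mm above and below the tube and 17.5 mm beyond each side. Plate from x = 180 to 186 mm. Origin and axes the same as the tube's.
- rack: Fixed low steel rack: strip 300 x 50 mm with two saddle posts, each 30 mm long, 120 mm either side of the middle. Saddle floors 55 mm above the bench; cheeks 14 mm higher, 33 mm apart. Origin: centre of its underside, on the bench; x along it, z up. At the start the tube lies along its x, flange to +x, tube's middle up to 30 mm off the rack's.
- stand: Fixed balancing stand: base plate 240 x 70 x 10 mm carrying the upright edge in the middle and two lower catch stops. Origin: centre of its underside, on the bench; x along its length (the tube is to lie along x, either way round), y along the edge, z up.
- edge: The fulcrum of the stand: an upright flat steel strip, flat top 10 mm wide (along the stand's x) and 70 mm long (along y), top 70 mm above the bench. Origin: same point and axes as the stand's.
- stops: The two catch stops of the stand, steel strips 10 mm thick and 60 mm long, centred 85 mm either side of the edge, tops 62 mm above the bench, 8 mm lower than the edge; an unbalanced tube tips about 0.1 rad and its underside comes to rest on one of them. Origin: same point and axes as the stand's.
- pipe_offcut: Bystander: upright pipe offcut 90 mm across, 100 mm tall; origin centre of its underside.
- chip_hammer: Bystander: hammer 260 mm long lying flat; origin at its underside, x along it.
- wire_brush: Bystander: hand brush lying flat; origin at its underside, x along it.
- spray_can: Bystander: can 60 mm across, 190 mm tall; origin centre of its underside.
- angle_offcut: Bystander: steel block offcut 70 x 35 x 30 mm; origin centre of its underside.
- collar: Bystander: steel shaft collar 60 mm across, 18 mm tall; origin centre of its underside.
- wrench: Bystander: wrench lying flat; origin at its underside, x along it.
Things that resemble listed ones, but are neither listed nor needed, are in the scene too. What is shaped like the stand but black is not meant.

How it is judged:
On the way, in this order (a step that is already met when the one before it is completed fails the run):
1. the tube is lifted out of the rack, clear of its cheeks (height (world z) of bar above 0.072 m and contact force between bar and rack below 0.05 N and contact force between bar and stand below 0.05 N), for 0.1 s.
2. the tube bears on the stand's edge with its middle over it, within 15 mm (contact force between bar and edge above 1 N and x of bar in the frame of stand between -0.015 and 0.015 m and angle between the x axis of bar and the x axis of stand, either way round below 0.26 rad), for 0.2 s.
At the end, for the whole second after the job is handed in: The tube rests on the stand's edge alone (bearing more than 3 N, nothing on the catch stops or the rack), right way up and level within 0.05 rad, square across the edge within 0.26 rad, and at rest (under 0.02 m/s and 0.12 rad/s) (contact force between bar and edge above 3 N and contact force between bar and stops below 0.05 N and contact force between bar and rack below 0.05 N and angle between bar's own z axis and vertical below 0.05 rad and angle between the x axis of bar and the x axis of stand, either way round below 0.26 rad and linear speed of bar below 0.02 m/s and angular speed of bar below 0.12 rad/s); the robot touches nothing.
It fails at once if the tube is pressed or dropped on the stand with more than 40 N (contact force between bar and stand above 40 N).
It fails at once if one of the other loose things on the bench is moved by more than 25 mm (distance of any of pipe_offcut, chip_hammer, wire_brush, spray_can, angle_offcut, collar, wrench from where it was at the start of the episode above 0.025 m).
It also fails if it takes over 61 s, if anything falls off the work surface, if the arm or the gripper's body presses on something with over 40 N, if the wrist force passes 120 N, or if a joint passes its speed limit or range.

## Robot

A 6-joint arm with a two-finger parallel gripper is mounted at the origin on the work surface. World frame = base frame: x ahead of the robot, y to its left, z up, the work surface at z = 0. Lengths are in m, angles in rad, forces in N, time in s.
With the tool pointing down it reaches from about 0.3 to 0.775 m from the base axis. Payload 14.6 kg.
Tool frame: the origin (TCP) lies at the very end of the fingers, on their centre line; the grasp point (between the pads) lies 19 mm behind it; z points along the fingers, x is the direction in which the jaws open and shut, and the axes are right-handed (so a half turn about z gives the same grasp; the last joint's range is limited). The gripper opens to 94 mm and grips with 3 to 60 N. Pads are 16 mm wide; open, the fingers measure 119 mm over their backs; the gripper's body (75 mm by 177 mm) begins 78 mm behind the grasp point.
Start: joints at [-1.2, 0.3, 1.521, -0, 1.321, -0.067], TCP at [0.233, -0.498, 0.205] pointing down, gripper open.
Joint ranges: [-3.03, 3.03], [-0.79, 2.21], [0.23, 2.52], [-1.04, 4.18], [0, 3.07], [-2.55, 2.55]. Speed limits (rad/s): [2.22, 2.22, 2.57, 3.14, 3.14, 3.14].

## Interface

Orientations are given as [roll, pitch, yaw] about the fixed x, y, z axes, in that order (R = Rz(yaw) Ry(pitch) Rx(roll)).
In Python, from station import ctrl gives the robot as it stands.
- The arm moves only by the shell command python3 -m inch 'ROWS' [FORCE]. ROWS is JSON, one flat list of numbers, 7 for each row, row after row: the shift along the tool's x, y, z in cm, then the turn, a rotation vector about the tool's x, y, z in rad, then the opening, from 0 (shut) to 1 (fully open). In form: [tx, ty, tz, wx, wy, wz, claw, tx, ty, tz, wx, wy, wz, claw, ...]. A call has 1 to 20 rows; each row shifts and turns the commanded pose from where the row before left it, along the tool's axes as they then stand; what a row does not reach is not made up. A row lasts 1/8 s, in which the tool goes at most 62.5 mm and 10.7 degrees, less where a joint would pass 70% of its speed; a pose out of reach is approached as far as the arm can. A call is refused whole if a number of a shift passes 6.25 or a number of a turn 0.188, either way. A call with a gripper value outside its range is refused whole. The fingers move at their own pace and stop on an object; FORCE is the grip in N (left out, the last holds). Time passes only in rows, so rows that do not move let the fingers close. It gives the time, the measured TCP pose, the force and the opening at its end, in the units of the state.
- ctrl.get_obs(): the state, without advancing time (a new reading comes with each control period).
- ctrl.camera(name): name is "scene" or "top" or "wrist"; returns (picture, depth): 480x640x3 uint8, red, green, blue; 480x640 float32, m along the optical axis (not along the pixel's ray), 0 where there is no reading.
- ctrl.camera_params(name): a dict with "vertical_fov" (degrees; the focal length in pixels is half the picture's height over the tangent of half this angle, whatever the lens; pixels are square), "cx", "cy" (the principal point, pixels), "distortion" ([k1, k2, p1, p2, k3] as OpenCV has them; the pictures are not rectified), "camera_from_world" (4x4, takes a point from world to camera coordinates); the wrist camera has in their place "mount" (4x4, takes a point from camera to tool coordinates, whose origin is the TCP and whose axes are the tool frame's). Camera axes: x right, y down, z forward; pixel columns grow to the right and rows downward; lengths in m; the calibration is good to about 2 mm. A picture is of the moment at which its call begins: read the wrist's pose just before it. camera_params takes no time and is no camera call.
- ctrl.hand_in(): hands the job in, once; it reports no verdict.
Trained networks look in the newest picture that a camera, given by its name, has taken for a name from the list of things; names that differ only in an ending like _2 or _b are one class to them, and where a whole thing is asked for, a point or a joint stands for the part that bears it (a point fixed in the world has none). Each returns a list of dicts, best first, with "score" (0 to 1); they miss things now and then, are a little off and sometimes report something else, mostly with a low value. They report only what shows in the picture. A call takes as long as a camera call. They do not tell look-alikes from the thing itself.
- ctrl.spot_in(camera, label): "bbox" ([centre column, centre row, width, height] in pixels, round what is visible of it).
- ctrl.place_of(camera, label): "centre" ([column, row] in pixels: a listed point, or the origin of a listed thing).
The state is a dict: "time_s": time; "qpos": joint angles; "joint_vel": joint speeds; "tau": joint torques, N m; "ee_pos": TCP position; "eef_rot": TCP orientation; "force": force on the tool from outside, world axes, zero at the start; "moment": the same for the moment, N m; "grip_width": finger opening in m.
Only numpy, scipy, OpenCV 4.12 (cv2) and the standard library are available. Lean on these libraries where they do the work, as an engineer would, in place of code of your own. Each camera call takes 0.05 s, during which the arm holds its last target. There are 200 camera calls.

## Working session

There is one attempt and no reset: what is moved stays moved. The work goes in short steps, Python scripts to look and compute and a shell command to move; the robot and the scene stay as the last step left them, time stands still between calls to the robot, and variables do not carry over. Pictures are saved under pics/ and viewed, about 8 in all and at most 12, crops included, and the job is handed in when it is done.

```bash
ls; mkdir -p pics; cat > h.py <<'E'
import numpy as np, cv2
from station import ctrl
from scipy.spatial.transform import Rotation as R
def cam(n):
    o=ctrl.get_obs(); rgb,d=ctrl.camera(n); p=ctrl.camera_params(n)
    f=240/np.tan(np.radians(p["vertical_fov"])/2)
    K=np.array([[f,0,p["cx"]],[0,f,p["cy"]],[0,0,1.]])
    if "mount" in p:
        T=np.eye(4);T[:3,:3]=R.from_euler('xyz',o["eef_rot"]).as_matrix();T[:3,3]=o["ee_pos"];W=T@np.array(p["mount"])
    else: W=np.linalg.inv(np.array(p["camera_from_world"]))
    return rgb,d,K,np.array(p["distortion"],float),W
def cloud(c):
    rgb,d,K,D,W=c
    v,u=np.mgrid[0:480,0:640]
    q=cv2.undistortPoints(np.stack([u,v],-1).reshape(-1,1,2).astype(float),K,D).reshape(480,640,2)
    P=np.dstack([q[...,0]*d,q[...,1]*d,d])
    X=P@W[:3,:3].T+W[:3,3]; X[d<=0]=np.nan
    return X
def save(c,n): cv2.imwrite('pics/'+n,c[0][...,::-1])
E
python3 - <<'E'
from h import *
for n in ("top","scene"):
    c=cam(n); save(c,n+'0.png'); X=cloud(c); np.save(n+'.npy',X)
    for l in ("bar","rack","stand","edge","flange","pipe_offcut","spray_can"):
        for r in ctrl.place_of(n,l)[:3]:
            u,v=np.round(r["centre"]).astype(int)
            print(n,l,round(r["score"],2),u,v,X[v,u].round(3) if 0<=v<480 and 0<=u<640 else '')
print(ctrl.get_obs())
E
```

```text
pics
top bar 0.76 314 172 [ 0.658 -0.019  0.084]
top rack 0.6 319 183 [ 0.655 -0.032  0.007]
top stand 0.79 284 250 [0.458 0.069 0.069]
top stand 0.55 198 370 [0.169 0.303 0.031]
top edge 0.83 200 368 [0.174 0.3   0.019]
top edge 0.78 284 250 [0.458 0.069 0.069]
top pipe_offcut 0.92 162 223 [0.539 0.374 0.103]
top spray_can 0.88 170 183 [0.661 0.366 0.062]
scene bar 0.84 328 336 [ 0.665 -0.026  0.086]
scene rack 0.69 323 346 [ 0.657 -0.033  0.006]
scene rack 0.53 451 210 [0.398 0.386 0.007]
scene stand 0.77 346 263 [0.487 0.073 0.037]
scene stand 0.63 392 151 [0.184 0.3   0.022]
scene edge 0.94 346 262 [0.485 0.073 0.038]
scene edge 0.89 394 148 [0.179 0.307 0.026]
scene spray_can 0.72 499 309 [0.697 0.362 0.054]
scene spray_can 0.23 203 270 [ 0.396 -0.258  0.003]
{'time_s': 0.8, 'qpos': array([-1.19958819e+00,  2.99870067e-01,  1.52101583e+00, -7.73651737e-06,
        1.32066374e+00, -6.66395961e-02]), 'joint_vel': array([-0.00030848,  0.00022209, -0.00286827, -0.00033742, -0.00022505,
       -0.00063857]), 'tau': array([-3.33052434e-03, -5.31642222e+01, -3.52899814e+01,  7.07636308e-02,
        2.13093386e-02, -4.79725350e-05]), 'ee_pos': array([ 0.23316865, -0.49812191,  0.20545531]), 'eef_rot': array([ 3.14158231e+00, -4.24256237e-05, -1.13294668e+00]), 'force': array([-1.1537274 , -0.20437059, -0.11923706]), 'moment': array([ 0.00614867,  0.01351348, -0.02881833]), 'grip_width': 0.09399754007536777}
```

View pics/top0.png

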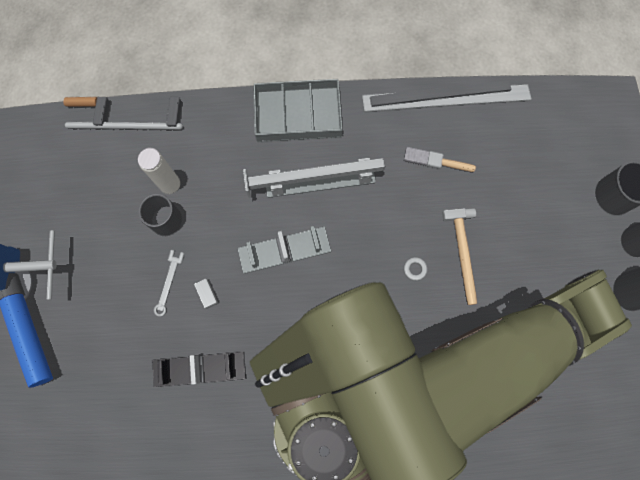

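View pics/scene0.png

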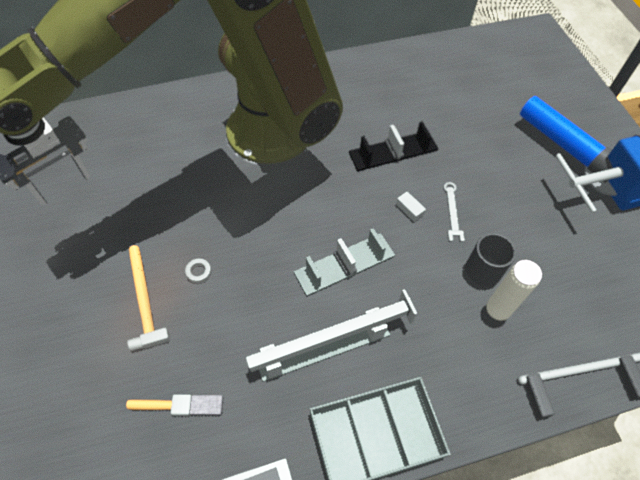

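```bash
python3 - <<'E'
from h import *
for n in ("top","scene"):
    X=np.load(n+'.npy')
    # bar top: z 0.078..0.092 near x .66 ; edge top z .064-.076 near (.46,.07)
    for nm,(cx,cy,r,z0,z1) in dict(bartop=(.66,-.02,.26,.079,.092),edge=(.465,.07,.075,.065,.076),stops=(.465,.07,.13,.056,.0645),base=(.465,.07,.16,.006,.014)).items():
        m=(np.hypot(X[...,0]-cx,X[...,1]-cy)<r)&(X[...,2]>z0)&(X[...,2]<z1)
        P=X[m][:, :2]
        if len(P)<20: print(n,nm,len(P));continue
        (c,s,a)=cv2.minAreaRect((P*1000).astype(np.float32))
        w,V=np.linalg.eigh(np.cov(P.T)); 
        print(n,nm,len(P),np.round(c,1),np.round(s,1),round(a,1),'mean',P.mean(0).round(4),'ang',np.degrees(np.arctan2(V[1,1],V[0,1])).round(1),'z',np.median(X[m][:,2]).round(4))
E
```

```text
top bartop 1335 [586.7 -27.4] [189.1 366.3] 2.6 mean [ 0.6576 -0.0219] ang 95.4 z 0.0854
top edge 99 [472.3  72.3] [70.   9.8] 10.6 mean [0.4713 0.0722] ang -169.1 z 0.07
top stops 156 [469.1  72. ] [ 66.  180.6] 10.6 mean [0.472  0.0746] ang 99.9 z 0.0618
top base 1713 [461.2  64.2] [301.2 309.9] 45.8 mean [0.468  0.0714] ang 101.2 z 0.0098
scene bartop 2123 [668.  -18.2] [ 57.2 367.7] 7.5 mean [ 0.6599 -0.0229] ang 95.1 z 0.0853
scene edge 136 [472.   75.4] [72.4 11.6] 9.9 mean [0.4734 0.0748] ang -169.1 z 0.0703
scene stops 249 [472.7  75.6] [ 70.9 182.3] 8.9 mean [0.4738 0.0766] ang 101.2 z 0.0617
scene base 1769 [468.3  76.6] [300.7 287.5] 84.4 mean [0.4772 0.0664] ang 100.2 z 0.0104
```

The top view shows the grey stand at (284,248), and the black look-alike at (198,370). The rack and tube are at about (315,178), with the flange on the left (+y) at (247,180). The scene view agrees.

```bash
cat >> h.py <<'E'
def barfit(X,cx=.66,cy=-.02,ang=95.3,z0=.08,z1=.09,band=.011):
    a=np.radians(ang)
    for _ in range(4):
        u=np.array([np.cos(a),np.sin(a)]);n=np.array([-u[1],u[0]])
        q=X[...,:2]-[cx,cy]; s=q@u;t=q@n
        m=(abs(t)<.016)&(abs(s)<.22)&(X[...,2]>z0)&(X[...,2]<z1)
        P=X[m][:,:2]; S=s[m];T=t[m]
        k=np.polyfit(S,T,1); a+=np.arctan(k[0]); cx,cy=np.array([cx,cy])+n*k[1]
    c=np.array([cx,cy])
    return c,np.degrees(a),u,np.percentile(S,[.2,99.8])
def togo(tx,ty,tz,yaw):
    o=ctrl.get_obs();M=R.from_euler('xyz',o["eef_rot"]);p=o["ee_pos"]
    G=R.from_euler('xyz',[np.pi,0,yaw])
    print('t',round(o["time_s"],2),'p',p.round(4),'rot',o["eef_rot"].round(4),'| shift cm',(M.inv().apply(np.array([tx,ty,tz])-p)*100).round(2),'turn',(M.inv()*G).as_rotvec().round(4))
E
python3 - <<'E'
from h import *
for n in("top","scene"):
    X=np.load(n+'.npy');c,a,u,e=barfit(X);print(n,c.round(4),a,e.round(4),'mid',(c+u*(e.mean())).round(4))
    # flange: z>.093
    m=(X[...,2]>.094)&(X[...,2]<.105)&(np.hypot(X[...,0]-.66+.015,X[...,1]-.16)<.06);print(' flange',m.sum(),X[m].mean(0))
togo(.655,.015,.2,.0925)
E
```

```text
top [ 0.6579 -0.0202] 95.28950361002012 [-0.1861  0.1764] mid [ 0.6583 -0.025 ]
 flange 58 [0.64072538 0.15920553 0.09961958]
scene [ 0.6595 -0.0201] 95.16649394923928 [-0.1825  0.1796] mid [ 0.6596 -0.0215]
 flange 95 [0.64253802 0.16095723 0.09935825]
t 0.8 p [ 0.2332 -0.4981  0.2055] rot [ 3.1416 -0.     -1.1329] | shift cm [-28.59 -59.96   0.54] turn [ 0.     -0.     -1.2254]
```

```bash
python3 -m inch '[-2.6,-5.45,0,0,0,0,1,-2.6,-5.45,0,0,0,0,1,-2.6,-5.45,0,0,0,0,1,-2.6,-5.45,0,0,0,0,1,-2.6,-5.45,0,0,0,0,1,-2.6,-5.45,0,0,0,0,1,-2.6,-5.45,0,0,0,0,1,-2.6,-5.45,0,0,0,0,1,-2.6,-5.45,0,0,0,0,1,-2.6,-5.45,0,0,0,0,1,-2.6,-5.45,0,0,0,0,1,0,0,0,0,0,-0.175,1,0,0,0,0,0,-0.175,1,0,0,0,0,0,-0.175,1,0,0,0,0,0,-0.175,1,0,0,0,0,0,-0.175,1,0,0,0,0,0,-0.175,1,0,0,0,0,0,-0.175,1,0,0,0,0,0,0,1]' 60
python3 - <<'E'
from h import *
c=cam("wrist");save(c,'w1.png');X=cloud(c)
f,a,u,e=barfit(X,.659,-.0225);print(f.round(4),a,e.round(4))
togo(.6552,.0173,.06,.0925)
E
```

```text
time_s: 3.18
ee_pos: [0.6549, 0.015, 0.2054]
eef_rot: [-3.142, 0.0, 0.091]
force: [-0.6, 0.5, -0.0]
grip_width: 0.0939
[ 0.6605 -0.0224] 95.2645084245208 [-0.1757  0.1825]
t 3.23 p [0.6549 0.0151 0.2053] rot [3.1416e+00 2.0000e-04 8.8100e-02] | shift cm [ 0.06 -0.22 14.53] turn [ 0.      0.0002 -0.0044]
```

View pics/w1.png

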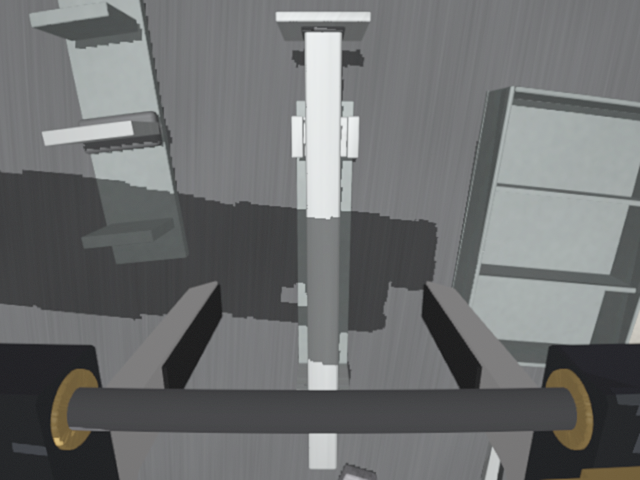

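The wrist view shows the jaws square to the tube and centred over it (tube at column about 323), with the flange ahead at (323,17).

```bash
cat >> h.py <<'E'
def ft(n=12):
    A=[]
    for _ in range(n):
        ctrl.camera("wrist");o=ctrl.get_obs();A.append(np.r_[o["force"],o["moment"],o["ee_pos"],o["eef_rot"],o["tau"]])
    A=np.array(A);print('t',round(o["time_s"],2),'grip',round(o["grip_width"],4),'F',A[:,:3].mean(0).round(3),'sd',A[:,:3].std(0).round(2),'M',A[:,3:6].mean(0).round(4),'sd',A[:,3:6].std(0).round(4),'p',A[-1,6:9].round(4),'rot',A[-1,9:12].round(4),'tau',A[:,12:].mean(0).round(3))
E
python3 -c "
from h import *
ft()"
python3 -m inch '[0.1,-0.22,4.8,0,0,-0.0044,1,0,0,4.8,0,0,0,1,0,0,3.2,0,0,0,1,0,0,1.6,0,0,0,1,0,0,0,0,0,0,1,0,0,0,0,0,0,0,0,0,0,0,0,0,0,0,0,0,0,0,0,0,0,0,0,0,0,0,0]' 60
```

```text
t 3.83 grip 0.0942 F [-0.093  0.022  0.031] sd [0.22 0.68 0.39] M [-0.0372 -0.0769 -0.0011] sd [0.0317 0.0176 0.0332] p [0.6549 0.015  0.2054] rot [-3.1416e+00  1.0000e-04  9.1700e-02] tau [ 0.0000e+00 -6.7422e+01 -3.6327e+01  7.1000e-02  2.6000e-02  6.0000e-03]
time_s: 4.95
ee_pos: [0.6558, 0.0173, 0.0618]
eef_rot: [3.142, -0.0, 0.096]
force: [-0.7, -0.5, -0.2]
grip_width: 0.0573
```

```bash
python3 -m inch '[0,0,0,0,0,0,0,0,0,0,0,0,0,0,0,0,0,0,0,0,0,0,0,0,0,0,0,0,0,0,0,0,0,0,0,0,0,0,0,0,0,0,0,0,0,0,0,0,0]' 60
python3 -m inch '[0,0,-0.3,0,0,0,0,0,0,-0.6,0,0,0,0,0,0,-1.5,0,0,0,0,0,0,-2,0,0,0,0,0,0,-2,0,0,0,0,0,0,0,0,0,0,0,0,0,0,0,0,0,0,0,0,0,0,0,0,0]'
python3 -c "
from h import *
ft(20)
c=cam('wrist');save(c,'w2.png');X=cloud(c)
print(barfit(X,.656,-.0225,95.3,.13,.165))"
```

```text
time_s: 5.82
ee_pos: [0.6557, 0.0173, 0.0614]
eef_rot: [-3.142, 0.0, 0.096]
force: [0.5, -0.0, 0.1]
grip_width: 0.0245
time_s: 6.82
ee_pos: [0.6553, 0.0174, 0.1245]
eef_rot: [-3.141, 0.002, 0.096]
force: [-0.3, 0.7, -7.5]
grip_width: 0.0244
t 7.83 grip 0.0244 F [ 0.122 -0.162 -7.406] sd [0.4  0.4  0.47] M [-0.2408 -0.1052 -0.0091] sd [0.0264 0.0295 0.0294] p [0.6557 0.0173 0.1255] rot [-3.1416 -0.      0.0964] tau [-1.0000e-03 -7.3630e+01 -3.7515e+01  2.6700e-01  5.3000e-02  0.0000e+00]
(array([ 0.66066352, -0.02207274]), np.float64(95.41951183919109), array([-0.09429491,  0.99554431]), array([-0.04031779,  0.16035836]))
```

View pics/w2.png

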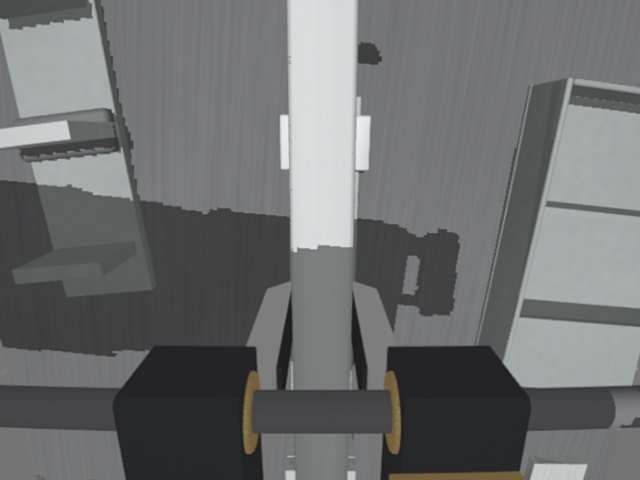

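The tube is lifted and square in the jaws. Weight is about 7.44 N, and the moment puts the centre of mass about 27.5 mm flange-ward of the jaws, so tube x is about +67 mm. Next I move over the stand.

```bash
python3 -m inch '[-1.5,-0.95,0,0,0,0,0,-3.02,-1.9,0,0,0,0,0,-3.02,-1.9,0,0,0,0,0,-3.02,-1.9,0,0,0,0,0,-3.02,-1.9,0,0,0,0,0,-3.02,-1.9,0,0,0,0,0,-1.5,-0.95,0,0,0,0,0,0,0,0.5,0,0,-0.048,0,0,0,0.5,0,0,-0.048,0,0,0,0,0,0,0,0,0,0,0,0,0,0,0]'
python3 - <<'E'
from h import *
c=cam("wrist");X=cloud(c);save(c,'w3.png')
f,a,u,e=barfit(X,.465,.113,100.9,.12,.16);print('bar',f.round(4),a,e.round(4))
m=(X[...,2]>.12)&(abs((X[...,:2]-f)@[-u[1],u[0]])<.009)&(abs((X[...,:2]-f)@u)<.25)
s=(X[m][:,:2]-f)@u;print('slope',np.polyfit(s,X[m][:,2],1),s.min(),s.max())
for n in("wrist","scene","top"):
    c=cam(n);X=cloud(c); us=np.array([-.189,.982]);ns=np.array([-.982,-.189])
    q=X[...,:2]-[.4725,.074];s=q@us;t=q@ns
    for nm,s0,z0,z1 in(("edge",0,.066,.075),("stop+",.085,.058,.066),("stop-",-.085,.058,.066)):
        m=(abs(s-s0)<.013)&(abs(t)<.05)&(X[...,2]>z0)&(X[...,2]<z1)
        if m.sum()<8: continue
        k=np.polyfit(t[m],s[m],1); print(n,nm,m.sum(),'s mid',round((np.percentile(s[m],2)+np.percentile(s[m],98))/2,4),'s0',k[1].round(4),'slope',k[0].round(4),'t',np.percentile(t[m],[1,99]).round(4),'z',np.median(X[m][:,2]).round(4))
o=ctrl.get_obs();print(o["ee_pos"],o["eef_rot"])
E
```

```text
time_s: 9.25
ee_pos: [0.4648, 0.1133, 0.1157]
eef_rot: [-3.142, -0.0, 0.191]
force: [0.6, -0.1, -7.8]
grip_width: 0.0248
bar [0.4661 0.1132] 100.88466457794038 [-0.0799  0.1209]
slope [-0.09154948  0.15850764] -0.08078650341854593 0.12142962105721139
wrist stop+ 757 s mid 0.0865 s0 0.0867 slope -0.0025 t [-0.0312  0.0279] z 0.0618
wrist stop- 296 s mid -0.0835 s0 -0.0835 slope 0.0005 t [-0.0311  0.028 ] z 0.0621
scene edge 87 s mid 0.0006 s0 0.0007 slope 0.0059 t [-0.0353  0.0084] z 0.0705
scene stop+ 34 s mid 0.0854 s0 0.0847 slope -0.0328 t [-0.0302 -0.0111] z 0.0618
scene stop- 76 s mid -0.0841 s0 -0.0842 slope -0.0118 t [-0.029   0.0116] z 0.0623
top stop- 37 s mid -0.0866 s0 -0.0878 slope 0.0727 t [0.0022 0.0298] z 0.0613
[0.46467406 0.11335445 0.1156048 ] [ 3.14155166e+00 -2.97443795e-04  1.91910468e-01]
```

```bash
python3 - <<'E'
from h import *
for n in("wrist","scene","top"):
    X=cloud(cam(n)); u=np.array([-.189,.982]);nn=np.array([-.982,-.189]); q=X[...,:2]-[.465,.113];s=q@u;t=q@nn
    m=(abs(t)<.010)&(s<.138)&(s>-.23)&(abs(s)>.03)&(X[...,2]>.11)&(X[...,2]<.152)
    for lo,hi in((-.23,-.03),(.03,.138)):
        k=m&(s>lo)&(s<hi)
        if k.sum()>30: print(n,k.sum(),np.polyfit(s[k],X[k][:,2],1).round(4),s[k].min().round(3),s[k].max().round(3))
    fl=(s>.13)&(s<.17)&(abs(t)<.035)&(X[...,2]>.146)&(X[...,2]<.17)
    if fl.sum(): print(' flange s',np.percentile(s[fl],[5,50,95]).round(4),'z',X[fl][:,2].max())
E
```

```text
wrist 2081 [-0.0028  0.1393] -0.081 -0.03
wrist 13935 [-0.0042  0.1392] 0.03 0.121
scene 776 [0.0137 0.1407] -0.22 -0.031
scene 191 [-0.0004  0.1397] 0.045 0.138
 flange s [0.1417 0.144  0.1483] z 0.15952385187403695
top 548 [-0.0009  0.1398] -0.222 -0.055
top 135 [0.0326 0.1354] 0.097 0.138
 flange s [0.1386 0.141  0.1445] z 0.1589339938668961
```

View pics/w3.png

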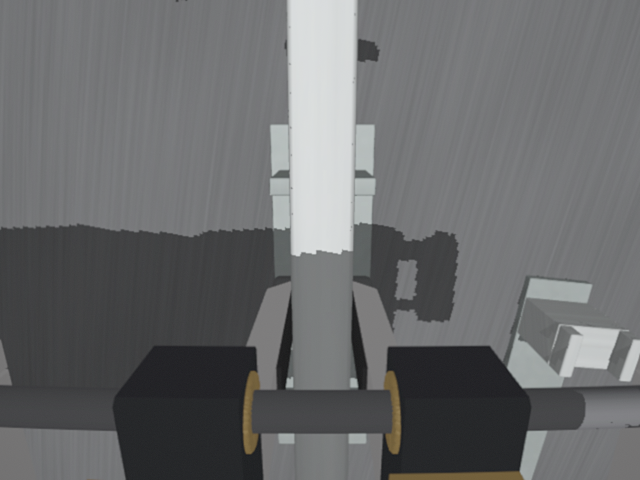

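The tube is level, in line with the stand, with its middle over the edge (about 1 mm off). I lower it now.

```bash
python3 -m inch '[0,0,0.8,0,0,0,0,0,0,1,0,0,0,0,0,0,1,0,0,0,0,0,0,0.6,0,0,0,0,0,0,0.2,0,0,0,0,0,0,0,0,0,0,0,0,0,0,0,0,0,0]'
python3 -m inch '[0,0,0.07,0,0,0,0,0,0,0.07,0,0,0,0,0,0,0.07,0,0,0,0,0,0,0,0,0,0,0,0,0,0,0,0,0,0]'
python3 -c "
from h import *
ft(4)"
```

```text
time_s: 10.48
ee_pos: [0.4647, 0.1134, 0.0797]
eef_rot: [-3.142, -0.001, 0.192]
force: [0.2, -0.6, -7.5]
grip_width: 0.0245
time_s: 11.1
ee_pos: [0.4645, 0.1134, 0.0773]
eef_rot: [-3.142, 0.0, 0.192]
force: [-0.0, 0.1, -6.6]
grip_width: 0.0246
t 11.3 grip 0.0246 F [ 0.    -0.122 -7.357] sd [0.03 0.32 0.41] M [-0.254  -0.1491  0.0152] sd [0.023  0.0335 0.0256] p [0.4645 0.1134 0.0773] rot [-3.1416  0.      0.1924] tau [-0.0000e+00 -5.0605e+01 -3.1961e+01  2.3800e-01  2.5000e-02  0.0000e+00]
```

```bash
python3 -m inch '[0,0,0.04,0,0,0,0,0,0,0,0,0,0,0]'; python3 -m inch '[0,0,0.03,0,0,0,0,0,0,0,0,0,0,0]';
python3 -c "
from h import *
ft(4)"; python3 -m inch '[0,0,0.03,0,0,0,0,0,0,0,0,0,0,0]'
python3 -c "
from h import *
ft(4)"
```

```text
time_s: 11.55
ee_pos: [0.4645, 0.1134, 0.0769]
eef_rot: [-3.142, 0.0, 0.192]
force: [-0.3, -0.9, -8.2]
grip_width: 0.0245
time_s: 11.8
ee_pos: [0.4645, 0.1134, 0.0766]
eef_rot: [-3.142, 0.0, 0.192]
force: [0.5, -0.5, -6.6]
grip_width: 0.0244
t 12.0 grip 0.0249 F [ 0.185 -0.209 -7.216] sd [0.38 0.16 0.32] M [-0.2293 -0.1144 -0.022 ] sd [0.0221 0.0155 0.0259] p [0.4645 0.1134 0.0766] rot [3.1416e+00 1.0000e-04 1.9240e-01] tau [-0.0000e+00 -5.0630e+01 -3.1915e+01  2.3800e-01  2.4000e-02  0.0000e+00]
time_s: 12.25
ee_pos: [0.4645, 0.1134, 0.0763]
eef_rot: [-3.142, 0.0, 0.192]
force: [-0.1, 0.3, -7.1]
grip_width: 0.0244
t 12.45 grip 0.0249 F [ 0.216  0.192 -7.68 ] sd [0.3  0.59 0.79] M [-0.2204 -0.1271 -0.015 ] sd [0.0253 0.0282 0.0401] p [0.4645 0.1134 0.0763] rot [ 3.1416 -0.      0.1924] tau [ 0.0000e+00 -5.0643e+01 -3.1898e+01  2.3800e-01  2.4000e-02  0.0000e+00]
```

```bash
cat > t.py <<'E'
from station import ctrl
o=ctrl.get_obs();print('TAU',o["tau"].round(4),o["ee_pos"].round(5),o["force"].round(2),o["moment"].round(3))
E
for i in 1; do python3 -m inch '[0,0,0.03,0,0,0,0,0,0,0,0,0,0,0]'|head -1; python3 t.py; python3 -m inch '[0,0,0.03,0,0,0,0,0,0,0,0,0,0,0]'|head -1; python3 t.py;python3 -m inch '[0,0,0.03,0,0,0,0,0,0,0,0,0,0,0]'|head -1; python3 t.py; done
```

```text
time_s: 12.7
TAU [-2.66100e-01 -4.94171e+01 -3.14062e+01  1.81000e-01 -2.28600e-01
 -2.63000e-02] [0.46458 0.11341 0.07618] [-1.05  0.59 -4.08] [-0.23   0.019 -0.017]
time_s: 12.95
TAU [-8.68500e-01 -4.70831e+01 -3.05045e+01  3.58000e-02 -7.36600e-01
 -7.93000e-02] [0.4646  0.11347 0.07603] [-3.5   0.75  0.48] [-0.281  0.484 -0.084]
time_s: 13.2
TAU [ -1.3781 -45.0992 -29.74    -0.0882  -1.1844  -0.1318] [0.46467 0.11355 0.07592] [-4.37  2.18  5.47] [-0.274  0.772 -0.202]
```

Step 2's bearing is done: about 13 N on the edge for well over 0.2 s. I lift off again and refine the centre of mass from the quieter joint torques.

```bash
python3 -m inch '[0,0,-0.1,0,0,0,0,0,0,-0.3,0,0,0,0,0,0,-0.4,0,0,0,0,0,0,-0.4,0,0,0,0,0,0,0,0,0,0,0,0,0,0,0,0,0,0,0,0,0,0,0,0,0]'
python3 -c "
from h import *
ft(20)
o=ctrl.get_obs();q=o['qpos'];print(q.round(4));th=q[1]+q[2];print('sin',np.sin(th),'d',(o['tau'][3]-.071)/7.44/np.sin(th))
X=cloud(cam('wrist'));u=np.array([-.189,.982]);nn=np.array([-.982,-.189]); r=X[...,:2]-o['ee_pos'][:2];s=r@u;t=r@nn
k=(abs(t)<.010)&(s>.03)&(s<.12)&(X[...,2]>.09)&(X[...,2]<.14);print(np.polyfit(s[k],X[k][:,2],1))
"
```

```text
time_s: 14.08
ee_pos: [0.4645, 0.1134, 0.0873]
eef_rot: [-3.142, 0.0, 0.192]
force: [-0.8, -0.3, -7.1]
grip_width: 0.0244
t 15.07 grip 0.0248 F [ 0.053  0.08  -7.441] sd [0.58 0.48 0.57] M [-0.2206 -0.1475  0.0058] sd [0.0281 0.0233 0.0345] p [0.4646 0.1134 0.0875] rot [-3.1416e+00 -1.0000e-04  1.9240e-01] tau [-0.0000e+00 -5.0241e+01 -3.2536e+01  2.4200e-01  2.5000e-02  0.0000e+00]
[ 0.1628  0.2819  1.8439  0.      1.0158 -0.0296]
sin 0.8499280157190753 d 0.02697896217672167
[-0.00502181  0.11104217]
```

```bash
python3 -m inch '[0,0.5,0,0,0,0,0,0,1.3,0,0,0,0,0,0,1.5,0,0,0,0,0,0,1.5,0,0,0,0,0,0,1.3,0,0,0,0,0,0,0.57,0,0,0,0,0,0,0,0.4,0,0,0,0,0,0,0.4,0,0,0,0,0,0,0.16,0,0,0,0,0,0,0,0,0,0,0,0,0,0,0,0,0,0]'
python3 t.py
python3 - <<'E'
from h import *
o=ctrl.get_obs();P=o["ee_pos"][:2];us=np.array([-.189,.982]);ns=np.array([-.982,-.189])
print('TCP s',(P-[.4725,.074])@us)
for n in("wrist","scene","top"):
    c=cam(n);X=cloud(c);save(c,n+'5.png');q=X[...,:2]-[.4725,.074];s=q@us;t=q@ns
    for nm,s0,z0,z1 in(("edge",0,.066,.075),("stop+",.085,.058,.066),("stop-",-.085,.058,.066)):
        m=(abs(s-s0)<.013)&(abs(t)<.05)&(abs(t)>.014)&(X[...,2]>z0)&(X[...,2]<z1)
        if m.sum()<8: continue
        print(n,nm,m.sum(),'s mid',np.percentile(s[m],[2,98]).round(4),'mean',((np.percentile(s[m],2)+np.percentile(s[m],98))/2).round(4))
    fl=(s>.10)&(s<.13)&(abs(t)<.035)&(X[...,2]>.11)&(X[...,2]<.13)
    if fl.sum(): print(' flange s',np.percentile(s[fl],[5,50,95]).round(4))
E
```

```text
time_s: 16.5
ee_pos: [0.4773, 0.048, 0.0779]
eef_rot: [-3.142, -0.0, 0.193]
force: [-0.3, 0.9, -7.3]
grip_width: 0.0246
TAU [ 3.88000e-02 -5.06195e+01 -3.19009e+01  2.34000e-01  6.33000e-02
  9.00000e-04] [0.47732 0.04805 0.07793] [-0.35  0.85 -7.29] [-0.157 -0.14  -0.052]
TCP s -0.02639673193860262
wrist edge 1961 s mid [-0.0035  0.0067] mean 0.0016
wrist stop+ 1642 s mid [0.0815 0.0912] mean 0.0864
wrist stop- 203 s mid [-0.0856 -0.0779] mean -0.0817
scene edge 9 s mid [-0.0039  0.0057] mean 0.0009
scene stop+ 30 s mid [0.0801 0.0913] mean 0.0857
scene stop- 34 s mid [-0.089  -0.0794] mean -0.0842
 flange s [0.115  0.1174 0.1214]
top stop+ 26 s mid [0.0794 0.0883] mean 0.0839
 flange s [0.113  0.116  0.1188]
```

View pics/wrist5.png

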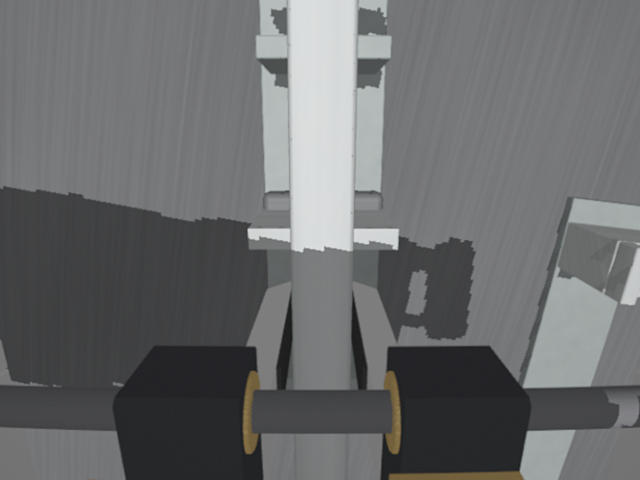

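The tube passes over the edge (white strip at row about 238). The edge is about 27.6 mm flange-ward of the jaws, as intended. I lower gently, watching the torques.

```bash
python3 -m inch '[0,0,0.08,0,0,0,0,0,0,0.06,0,0,0,0,0,0,0,0,0,0,0]'|head -1; python3 t.py; python3 -m inch '[0,0,0.03,0,0,0,0,0,0,0,0,0,0,0]'|head -1; python3 t.py;python3 -m inch '[0,0,0.02,0,0,0,0,0,0,0,0,0,0,0]'|head -1; python3 t.py;python3 -m inch '[0,0,0.02,0,0,0,0,0,0,0,0,0,0,0]'|head -1; python3 t.py
```

```text
time_s: 17.02
TAU [ 3.93000e-02 -5.03470e+01 -3.17218e+01  2.48100e-01 -4.32000e-02
  1.17000e-02] [0.47731 0.04794 0.07651] [-0.64 -0.25 -6.8 ] [-0.196 -0.096  0.043]
time_s: 17.27
TAU [  0.3813 -48.0788 -30.9721   0.3711  -0.6209   0.0597] [0.47737 0.04788 0.07641] [-2.1  -0.84 -0.04] [-0.279  0.422 -0.002]
time_s: 17.52
TAU [  0.825  -45.5774 -30.0399   0.5361  -1.22     0.1049] [0.47738 0.04785 0.0763 ] [-4.19 -2.43  5.47] [-0.385  0.859  0.069]
time_s: 17.77
TAU [  0.9308 -44.3422 -29.6642   0.5678  -1.5672   0.1301] [0.47741 0.04785 0.07625] [-5.57 -2.31  8.15] [-0.408  1.086  0.14 ]
```

```bash
python3 -m inch '[0,0,-0.05,0,0,0,0,0,0,0,0,0,0,0,0,0,0,0,0,0,0]'|head -1; python3 t.py; python3 -m inch '[0,0,0,0,0,0,0,0,0,0,0,0,0,0,0,0,0,0,0,0,0]' 10|head -1; python3 t.py; python3 -m inch '[0,0,0,0,0,0,0,0,0,0,0,0,0,0,0,0,0,0,0,0,0]' 3|head -1
cat >> h.py <<'E'
def tilt(n="wrist",nm=None):
    c=cam(n);X=cloud(c)
    if nm: save(c,nm)
    p=ctrl.get_obs()["ee_pos"][:2];u=np.array([-.189,.982]);nn=np.array([-.982,-.189]); r=X[...,:2]-p;s=r@u;t=r@nn
    k=(abs(t)<.009)&(s>.03)&(s<.12)&(X[...,2]>.08)&(X[...,2]<.12);print(n,k.sum(),'slope,z',np.polyfit(s[k],X[k][:,2],1).round(4))
E
python3 t.py; python3 -c "
from h import *
tilt();ft(6)"
```

```text
time_s: 18.15
TAU [  0.9989 -46.167  -29.9746   0.6114  -0.9224   0.0855] [0.47736 0.04788 0.07632] [-3.72 -2.5   3.13] [-0.475  0.586  0.062]
time_s: 18.52
TAU [  1.1909 -46.0985 -29.466    0.6666  -0.6265   0.0592] [0.4774  0.04788 0.07632] [-2.02 -3.02  2.76] [-0.503  0.345  0.108]
time_s: 18.9
TAU [ 1.33700e+00 -4.63563e+01 -2.91232e+01  7.00600e-01 -2.94600e-01
  2.19000e-02] [0.47739 0.04792 0.07627] [-1.49 -3.16  2.18] [-0.601  0.152  0.015]
wrist 12451 slope,z [0.0005 0.0999]
t 19.25 grip 0.0252 F [-0.595 -2.949  2.275] sd [0.42 0.7  0.41] M [-0.6042  0.0416 -0.0013] sd [0.0478 0.0472 0.0305] p [0.4774 0.0479 0.0763] rot [ 3.1415e+00 -2.0000e-04  1.9240e-01] tau [ 1.4100e+00 -4.6332e+01 -2.8924e+01  7.2300e-01 -1.8300e-01  1.5000e-02]
```

```bash
python3 -m inch '[0,0,-0.02,0,0,0,0,0,0,0,0,0,0,0,0,0,0,0,0,0,0]' 3|head -1; python3 t.py; python3 -m inch '[0,0,-0.02,0,0,0,0,0,0,0,0,0,0,0,0,0,0,0,0,0,0]' 3|head -1; python3 t.py; python3 -c "
from h import *
tilt()"
```

```text
time_s: 19.62
TAU [ 6.49800e-01 -4.72863e+01 -2.89972e+01  3.49300e-01  2.16700e-01
 -1.42000e-02] [0.47732 0.04801 0.07639] [ 1.3  -0.92 -0.13] [-0.246 -0.243  0.012]
time_s: 20.0
TAU [-5.28500e-01 -4.80358e+01 -2.93355e+01 -2.16900e-01  3.62500e-01
 -3.36000e-02] [0.47726 0.04808 0.07658] [ 1.09  1.63 -1.08] [ 0.149 -0.34  -0.017]
wrist 12318 slope,z [-0.0088  0.1002]
```

```bash
python3 -m inch '[0,0,0,0,0,0,0.29,0,0,0,0,0,0,0.31,0,0,0,0,0,0,0.34]' 3; python3 t.py; python3 -c "
from h import *
tilt();tilt()"
```

```text
time_s: 20.42
ee_pos: [0.4773, 0.0479, 0.0767]
eef_rot: [3.142, 0.0, 0.192]
force: [0.2, 0.1, 0.5]
grip_width: 0.0316
TAU [ 4.20000e-03 -4.73165e+01 -2.93473e+01  5.79000e-02  3.16000e-02
 -4.00000e-04] [0.47728 0.0479  0.07668] [0.22 0.11 0.51] [ 0.017 -0.094  0.024]
wrist 12340 slope,z [-0.0076  0.1001]
wrist 12331 slope,z [-0.0074  0.1001]
```

Released and holding level. I open the jaws and withdraw straight up.

```bash
python3 -m inch '[0,0,0,0,0,0,0.7,0,0,0,0,0,0,0.7,0,0,0,0,0,0,0.7,0,0,0,0,0,0,0.7,0,0,-1,0,0,0,0.7,0,0,-3,0,0,0,0.7,0,0,-4,0,0,0,0.7,0,0,-4,0,0,0,0.7,0,0,0,0,0,0,0.7,0,0,0,0,0,0,0.7]'; python3 - <<'E'
from h import *
tilt("wrist",'w6.png');tilt("wrist")
for n in("wrist","scene","top"):
    c=cam(n);X=cloud(c);save(c,n+'7.png')
    u=np.array([-.189,.982]);nn=np.array([-.982,-.189]);q=X[...,:2]-[.4725,.074];s=q@u;t=q@nn
    k=(abs(t)<.016)&(s>-.26)&(s<.105)&(X[...,2]>.085)&(X[...,2]<.115)
    print(n,k.sum(),'z vs s',np.polyfit(s[k],X[k][:,2],1).round(4),'t vs s',np.polyfit(s[k],t[k],1).round(4),s[k].min(),s[k].max())
ft(4)
E
```

```text
time_s: 21.78
ee_pos: [0.4769, 0.0479, 0.1963]
eef_rot: [-3.142, 0.001, 0.192]
force: [1.1, 0.4, -0.8]
grip_width: 0.066
wrist 3983 slope,z [-0.0001  0.0999]
wrist 3988 slope,z [0.0011 0.0999]
wrist 14216 z vs s [0.0008 0.0998] t vs s [ 0.0019 -0.0011] -0.2301549728212283 0.10492223616334444
scene 1941 z vs s [0.0005 0.0988] t vs s [-0.0002 -0.0026] -0.24718630681654136 0.10443984099964317
top 776 z vs s [-0.0032  0.0994] t vs s [-0.0038  0.002 ] -0.25098167137823957 0.10458578331197177
t 22.23 grip 0.066 F [-0.109 -0.2    0.064] sd [0.45 0.35 0.57] M [-0.022 -0.086 -0.021] sd [0.0143 0.021  0.029 ] p [0.4772 0.0479 0.1964] rot [-3.1415e+00  4.0000e-04  1.9240e-01] tau [-1.0000e-03 -4.3589e+01 -3.4467e+01  6.7000e-02  2.8000e-02 -0.0000e+00]
```

View pics/scene7.png

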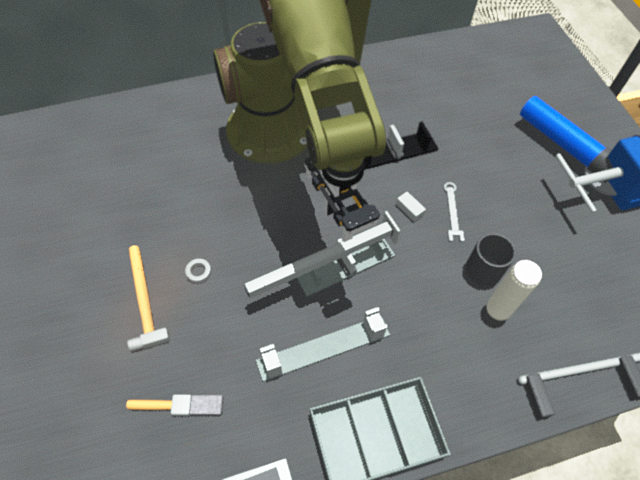

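The picture shows the tube lying level across the stand, with its free end at (250,288) and the flange at (393,222). The gripper is clear of it, the rack is empty and the bystanders haven't moved. All three cameras put the tilt below 0.004 rad.

```bash
python3 -c "
from station import ctrl
print(ctrl.hand_in())"
```

```text
the job is handed in; nothing more can be done
None
```

The tube is balanced on the edge, released and level, and I handed the job in at about 22 s of the 61 s allowed. No verdict was reported.

**What I did:**
- I gripped the tube about 40 mm flange-ward of its middle and lifted it out of the rack.
- The wrist readings gave a weight of about 7.4 N (0.76 kg) and a centre of mass about 27 mm beyond the jaws. That puts the balance point about 67 to 68 mm from the tube's middle, towards the flange.
- I bore the tube's middle on the edge at up to about 13 N, then lifted it about 11 mm clear, shifted it about 67 mm lengthwise and set it down at the balance point. I did not slide it along the edge.
- I eased the arm's load and the grip to near zero before opening the jaws, then withdrew straight up.

**Last checks:**
- **Level and square:** all three cameras put the tilt at 0.004 rad or less, and the tube within 0.004 rad of my estimate of the stand's long axis.
- **Clear of the stops:** the top of the tube is at about 99 to 100 mm, as it should be when it rests on the edge alone.
- **Contact:** the wrist force was about zero after withdrawal. The highest load I saw on the edge was about 15 N, against the 40 N limit.
- **Other things on the bench:** none looked moved in the picture; I did not measure them.

**Disagreements:** the centre-of-mass estimates ranged from 26 to 28.5 mm beyond the jaws. The cameras' edge positions differed by about 2 to 3 mm. Both are within the edge's 5 mm half-width. Just after release the wrist camera read a tilt of about -0.0075 rad, which dropped to about zero once the gripper was clear.

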